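# Seat the keyed pulley on its drive shaft

## Task

Two plywood drive units stand on the bench, each with a pulley still riding up on top of its shaft's key. Turn the yellow pulley on its shaft until its keyway drops over the key and it sits fully home, its top flush with the end of the shaft, then let go. Leave the black pulley and its unit as they are.

Things in the scene. Friction and masses are not known exactly. Their poses are not given: they have to be found in the camera images.
- yellow_pulley: Yellow pulley, 46 mm high, 0.15 kg, loose on an upright shaft; origin on its axis at its underside, z up. Toothed rim 77 mm across, 14 mm high. Bore 22 mm; keyway 14 mm wide, cut through top to bottom on both sides of the bore along its x, ends marked by white lines; a half turn fits the same. Starts on top of the key, origin at height 58 mm, keyway 40 to 90 degrees off the key, either way.
- yellow_boss (a point): Grip point of the yellow pulley, on its axis 42 mm above its underside (100 mm above the bench at the start). The plain round boss, 50 mm across, reaches from 14 to 46 mm above the underside; grip it from above in any direction. The pulley turns easily. Let go with the keyway within 10 degrees of the key, it drops 14 mm by its own weight.
- yellow_unit: Drive unit under the yellow pulley, fixed; origin on the shaft's axis at bench level. Plywood deck 160 (x) x 112 mm, top at 40 mm; steel shoulder at 44 mm, where the pulley seats; shaft 20 mm across, end at 90 mm. Key along the unit's x, both sides out to 17 mm from the axis, 10 mm wide, 44 to 58 mm high, bevelled to a 4 mm flat top. Red lines on deck and shaft end show its direction.
- black_mark (a point): Point on the rim of the black pulley, the bystander: same shape as the yellow one, riding on the key of its own, like unit. The point lies 36 mm from that pulley's axis along the pulley's x and 14 mm above its underside, on a white line.

How it is judged:
By the outcome, as a careful person would: the job done as asked, in the order asked, and still so for the second after the job is handed in, with the robot touching nothing.
It also fails if it takes over 32 s, if anything falls off the work surface, if the arm or the gripper's body presses on something with over 40 N, if the wrist force passes 120 N, or if a joint passes its speed limit or range.

## Robot

A 7-joint arm with a two-finger parallel gripper is mounted at the origin on the work surface. World frame = base frame: x ahead of the robot, y to its left, z up, the work surface at z = 0. Lengths are in m, angles in rad, forces in N, time in s.
With the tool pointing down it reaches from about 0.35 to 0.9 m from the base axis. Payload 8.1 kg.
Tool frame: the origin (TCP) lies at the very end of the fingers, on their centre line; the grasp point (between the pads) lies 19 mm behind it (arm.tcp_to_grasp is the z of the grasp point in the tool frame, in m); z points along the fingers, y is the line along which they close (so a half turn about z gives the same grasp; the last joint's range is limited). The gripper opens to 92 mm and grips with 3 to 60 N. Pads are 19 mm wide; open, the fingers measure 130 mm over their backs; the gripper's body (75 mm by 190 mm) begins 47 mm behind the grasp point.
Start: joints at [1.037, 0.434, 0.025, 1.573, -0.012, 1.134, -0.075], TCP at [0.261, -0.568, 0.227] pointing down, gripper open.
Joint ranges: [-2.62, 2.62], [-0.44, 2.09], [-1.27, 1.32], [0.08, 2.57], [-1.32, 4.46], [0.12, 2], [-2.74, 2.74]. Speed limits (rad/s): [2.22, 2.22, 3.01, 3.01, 3.14, 3.14, 3.14].

## Interface

Orientations are given as a rotation vector (axis times angle).
In Python, from cell import readout, vision, sign_off, arm gives the robot as it stands. The module is installed in compiled form; this text tells all that it offers.
- The arm moves only by the shell command python3 -m creep 'ROWS' [FORCE]. ROWS is JSON, a list of rows, each a list of 5 numbers: the shift along the tool's x, y, z in units of 4 cm (1.0 is 4 cm), then the turn about the tool's z in units of 4 degrees (1.0 is 4 degrees), then the opening, from 0 (shut) to 1 (fully open). A call has 1 to 12 rows; each row shifts and turns the commanded pose from where the row before left it, along the tool's axes as they then stand; what a row does not reach is not made up. A row lasts 1/8 s, in which the tool goes at most 62.5 mm and 10.7 degrees, less where a joint would pass 70% of its speed; a pose out of reach is approached as far as the arm can. A call with a number of a shift or a turn outside -1 to 1 is refused whole. A call with a gripper value outside its range is refused whole. The fingers move at their own pace and stop on an object; FORCE is the grip in N (left out, the last holds). Time passes only in rows, so rows that do not move let the fingers close. It gives the time, the measured TCP pose, the force, the opening and the grip force at its end, in the units of the state.
- readout.observe(): the state, without advancing time (a new reading comes with each control period).
- vision.get_image(name): name is "scene" or "top" or "wrist"; returns a dict with "pixels" (420x560x3 uint8, blue, green, red), "z_map" (420x560 float32, m along the optical axis (not along the pixel's ray), 0 where there is no reading), "camera_matrix" (3x3 intrinsics, pixels), "position" and "rotation" of the camera in the world. Camera axes: x right, y up, looking along -z (the intrinsics and any distortion apply to the point x, -y, -z); pixel columns grow to the right and rows downward; lengths in m; the calibration is good to about 2 mm. A picture is of the moment at which its call begins.
- sign_off(): hands the job in; it is judged then, once.
The state is a dict: "clock": time; "joints": joint angles; "dq": joint speeds; "joint_efforts": joint torques, N m; "position": TCP position; "ee_rot": TCP orientation; "force": force on the tool from outside, world axes, zero at the start; "ft_torque": the same for the moment, N m; "width": opening from 0.0 (shut) to 1.0 (fully open); "gripper_force": force on a finger pad.
Only numpy, scipy, OpenCV 4.12 (cv2) and the standard library are available. Lean on these libraries where they do the work, as an engineer would, in place of code of your own. Each camera call takes 0.05 s, during which the arm holds its last target. There are 200 camera calls.

## Working session

There is one attempt and no reset: what is moved stays moved. The work goes in short steps, Python scripts to look and compute and a shell command to move; the robot and the scene stay as the last step left them, time stands still between calls to the robot, and variables do not carry over. Pictures are saved under pics/ and viewed, at most 10 in all, crops included, and the job is handed in when it is done.

```bash
mkdir -p pics; python3 - <<'E'
from cell import readout, vision, arm
import cv2,numpy as np
s=readout.observe(); print({k:np.round(v,3) for k,v in s.items()}, arm.tcp_to_grasp)
for n in("top","scene"):
    d=vision.get_image(n); cv2.imwrite(f"pics/{n}0.png",d["pixels"]); print(n,d["position"],d["rotation"],d["camera_matrix"],d.keys())
E
```

```text
{'clock': np.float64(0.0), 'joints': array([ 1.037,  0.435,  0.025,  1.574, -0.012,  1.134, -0.075]), 'dq': array([-0.002,  0.   ,  0.   ,  0.   ,  0.001, -0.001, -0.   ]), 'joint_efforts': array([ 2.0000e-03, -6.6786e+01,  9.8600e-01, -3.1446e+01, -6.0000e-02,
        4.3000e-02,  0.0000e+00]), 'position': array([ 0.261, -0.567,  0.226]), 'ee_rot': array([-3.067e+00, -6.710e-01,  1.000e-03]), 'force': array([ 0.445,  0.201, -0.385]), 'ft_torque': array([-0.014,  0.029,  0.006]), 'gripper_force': np.float64(0.0), 'width': np.float64(1.002)} -0.0188
top [0.45271272 0.00988609 0.96225959] [ 0.0663581  -0.08988865 -1.56443672] [[540.45973972   0.         274.03982657]
 [  0.         540.45973972 204.7602229 ]
 [  0.           0.           1.        ]] dict_keys(['pixels', 'z_map', 'camera_matrix', 'position', 'rotation'])
scene [0.83429814 0.44677369 0.62392017] [0.28701255 0.99651108 2.36084977] [[386.31262457   0.         276.9741962 ]
 [  0.         386.31262457 211.12251413]
 [  0.           0.           1.        ]] dict_keys(['pixels', 'z_map', 'camera_matrix', 'position', 'rotation'])
```

View pics/top0.png

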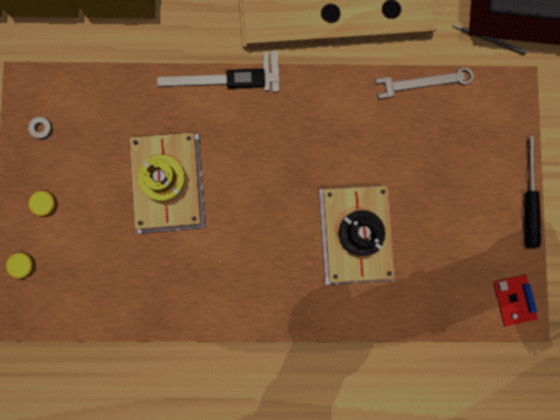

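View pics/scene0.png

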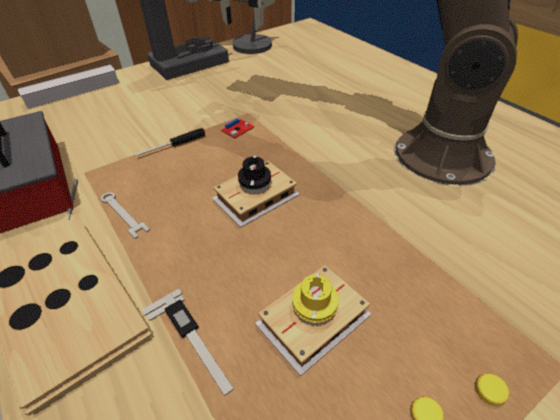

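The top view shows the yellow unit with its pulley at about (162,178) and the black one at (362,233). The red key lines run near-vertical and the yellow pulley's white marks run diagonally. Next I measure the centre, key line and keyway angle.

```bash
cat > h.py <<'E'
import numpy as np, cv2
from scipy.spatial.transform import Rotation as R
from cell import vision, readout
def cast(d,uv,h):
    K=d["camera_matrix"]; uv=np.atleast_2d(uv).astype(float)
    r=np.c_[(uv[:,0]-K[0,2])/K[0,0],-(uv[:,1]-K[1,2])/K[1,1],-np.ones(len(uv))]
    r=R.from_rotvec(d["rotation"]).apply(r); p=np.array(d["position"])
    return p+r*((h-p[2])/r[:,2])[:,None]
def masks(d):
    b,g,r=[d["pixels"][...,i].astype(int) for i in range(3)]
    hsv=cv2.cvtColor(d["pixels"],cv2.COLOR_BGR2HSV)
    return dict(red=(r>110)&(g<85)&(b<85), white=(hsv[...,1]<60)&(hsv[...,2]>150),
      yellow=(hsv[...,0]>24)&(hsv[...,0]<34)&(hsv[...,1]>190)&(hsv[...,2]>60))
def points(d):
    "world points of all pixels from the depth map"
    v,u=np.mgrid[:420,:560]; K=d["camera_matrix"]; z=d["z_map"]
    c=np.stack([(u-K[0,2])/K[0,0]*z,-(v-K[1,2])/K[1,1]*z,-z],-1)
    return R.from_rotvec(d["rotation"]).apply(c.reshape(-1,3)).reshape(420,560,3)+d["position"]
E
python3 - <<'E'
from h import *
for n,(x0,y0,x1,y1) in dict(top=(125,125,210,240),scene=(250,260,380,370)).items():
    d=vision.get_image(n); m=masks(d); P=points(d)
    for k in m:
        q=np.zeros((420,560),np.uint8); q[y0:y1,x0:x1]=m[k][y0:y1,x0:x1]
        c,l,st,ce=cv2.connectedComponentsWithStats(q)
        for i in range(1,c):
            if st[i,4]<4: continue
            z=np.median(P[l==i][:,2]); p=cast(d,ce[i],z)[0]
            print(n,k,st[i],np.round(ce[i],1),np.round(p,4))
    w=d["pixels"][y0:y1,x0:x1]
    cv2.imwrite(f"pics/{n}_c.png",cv2.resize(w,None,fx=5,fy=5,interpolation=cv2.INTER_CUBIC))
    z=P[...,2]; ok=np.zeros(z.shape,bool); ok[y0:y1,x0:x1]=1
    for lo,hi in((.098,.112),(.066,.078)):
        a=ok&(z>lo)&(z<hi); pts=P[a]; print(n,lo,a.sum(),pts[:,:3].mean(0).round(4), cv2.minEnclosingCircle(pts[:,:2].astype(np.float32)))
E
python3 -c "
import cv2,numpy as np
a=cv2.imread('pics/top_c.png');b=cv2.imread('pics/scene_c.png');print(a.shape,b.shape)"
```

```text
top red [125 125  85  47 984] [174.4 134. ] [6.763e-01 1.764e-01 3.000e-04]
top red [125 138   6  29 106] [127.1 152. ] [ 6.428e-01  2.606e-01 -3.000e-04]
top red [161 139   4  16  30] [162.2 146.6] [0.6447 0.1899 0.0403]
top red [125 166   5   4   7] [127. 168.] [ 6.137e-01  2.599e-01 -4.000e-04]
top red [157 170   3  12  24] [158.5 175. ] [0.5874 0.1852 0.0898]
top red [125 173  85  67 819] [147.7 221.1] [5.183e-01 2.201e-01 2.000e-04]
top red [202 173   5   5   7] [204.  174.9] [6.021e-01 1.217e-01 1.000e-04]
top red [202 178   8  42 154] [206.4 197.1] [5.619e-01 1.167e-01 2.000e-04]
top red [164 204   4  18  38] [166.2 212. ] [0.5314 0.1802 0.0406]
top white [196 135   2   4   6] [196.3 136.5] [0.6711 0.1361 0.0044]
top white [144 162   5   5  15] [145.8 163.7] [0.6085 0.2094 0.0755]
top white [154 172   3   8  16] [155.4 175.6] [0.5864 0.1901 0.0899]
top white [161 172   3   7  16] [161.8 175.2] [0.5873 0.18   0.089 ]
top white [174 190   4   3   8] [175.6 190.8] [0.5641 0.1598 0.0715]
top yellow [149 173   2   4   5] [149.8 174.6] [0.5868 0.1975 0.0977]
top yellow [172 172   2 
[... 349 characters left out ...]
1] [315.9 290.6] [0.5877 0.1839 0.0908]
scene red [282 322  14  11  21] [289.  326.8] [0.6448 0.1887 0.0409]
scene white [316 274   3   3   8] [316.9 274.9] [0.5737 0.1678 0.1045]
scene white [311 286   7   6  25] [313.6 288.2] [0.5874 0.1775 0.0898]
scene white [313 290   9  10  38] [316.6 294.5] [0.5913 0.1901 0.0904]
scene white [312 311   4   7  23] [313.8 314.2] [0.61   0.2078 0.0727]
scene white [255 311 116  59 744] [308.1 342.9] [0.6246 0.2159 0.006 ]
scene 0.098 495 [0.5912 0.1855 0.1034] ((0.5901973843574524, 0.18414713442325592), 0.025346284732222557)
scene 0.066 700 [0.5993 0.1947 0.0722] ((0.5900409817695618, 0.18375831842422485), 0.03865578770637512)
(575, 425, 3) (550, 650, 3)
```

View pics/top_c.png

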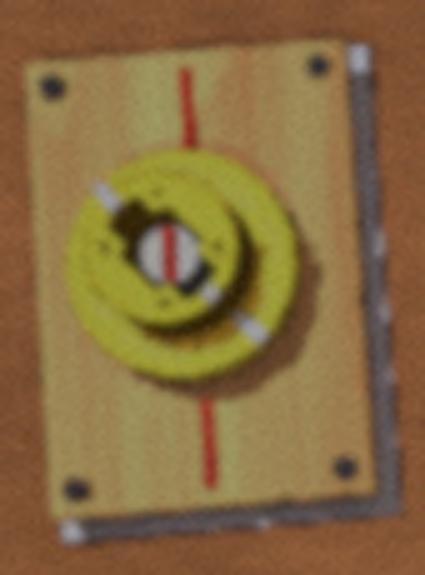

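View pics/scene_c.png

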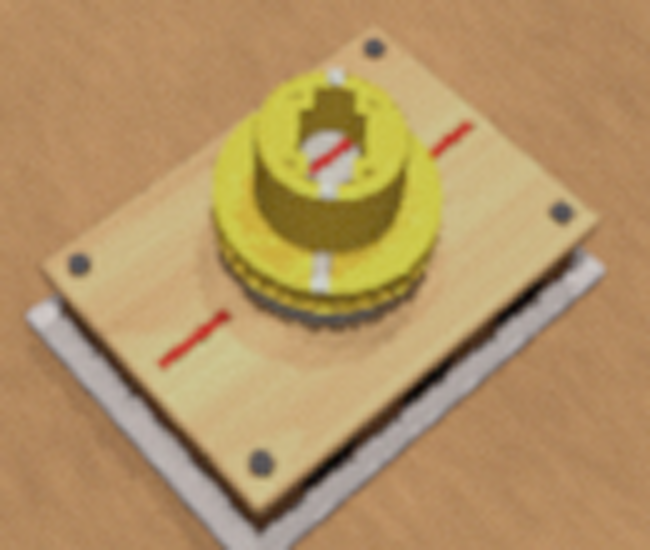

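Both cameras agree. The axis is at (0.588, 0.184), the key is at 4.9° and the keyway at 48°, so the pulley needs a turn of −43° yaw (+43° about tool z). The heights match too: boss 0.104 m, rim 0.072 m. I move over it, passing high above the black unit.

```bash
cat > go.py <<'E'
from h import *
s=readout.observe(); M=R.from_rotvec(s["ee_rot"]); T=np.array([.5877,.1843,.081])
print("t",round(s["clock"],2),"delta units",(M.inv().apply(T-s["position"])/.04).round(2),"heading",round(float(np.degrees(np.arctan2(M.as_matrix()[1,0],M.as_matrix()[0,0]))),1),"q",np.round(s["joints"],2),"F",np.round(s["force"],1),"w",round(float(s["width"]),3),"pos",np.round(s["position"],4), "gf",round(float(s["gripper_force"]),1))
E
python3 -m creep '[[0.5,-0.45,0,0,1],[0.9,-0.8,0,0,1],[1,-0.9,0,0,1],[1,-0.9,0,0,1],[1,-0.9,0,0,1],[1,-0.9,0,0,1],[1,-0.9,0,0,1],[1,-0.9,0,0,1],[1,-0.9,0,0,1],[1,-0.9,0,0,1],[1,-0.9,0,0,1],[1,-0.9,0,0,1]]' 30; python3 go.py
```

```text
clock: 1.7
position: [0.5046, -0.0035, 0.2268]
ee_rot: [3.069, 0.671, 0.0]
force: [-0.1, -0.5, -0.8]
width: 0.999
gripper_force: 0.0
t 1.7 delta units [ 3.85 -3.4   3.64] heading 24.7 q [ 0.15  0.26 -0.31  1.84  0.09  1.05 -1.33] F [-0.1 -0.5 -0.8] w 0.999 pos [ 0.5046 -0.0035  0.2268] gf 0.0
```

```bash
python3 -m creep '[[1,-0.9,0,0,1],[0.9,-0.8,0,0,1],[0.8,-0.7,0,0,1],[0.4,-0.35,0,0,1],[0.2,-0.2,0,0,1],[0,0,0.3,-1,1],[0,0,0.3,-2e-1,1],[0,0,0,-1,1],[0,0,0,-1,1],[0,0,0,-1,1],[0,0,0,-1,1],[0,0,0,0,1]]' ; python3 go.py
```

```text
clock: 3.2
position: [0.5747, 0.1561, 0.2024]
ee_rot: [2.899, 1.21, -0.001]
force: [0.7, -1.0, -0.1]
width: 1.003
gripper_force: 0.0
t 3.2 delta units [ 0.73 -0.27  3.03] heading 45.3 q [-0.06  0.45 -0.42  1.65  0.2   1.09 -1.32] F [ 0.7 -1.  -0.1] w 1.003 pos [0.5747 0.1561 0.2024] gf 0.0
```

```bash
python3 -m creep '[[0.4,-0.15,0,0,1],[0.33,-0.12,0,0,1],[0,0,0.4,0,1],[0,0,0.6,0,1],[0,0,0.5,0,1],[0,0,0,0,1],[0,0,0,0,1]]' ; python3 go.py
```

```text
clock: 4.08
position: [0.5877, 0.1859, 0.1429]
ee_rot: [-2.897, -1.214, -0.0]
force: [0.5, -0.2, 0.1]
width: 1.005
gripper_force: 0.0
t 4.08 delta units [-0.03  0.03  1.55] heading 45.5 q [-0.11  0.54 -0.41  1.67  0.25  0.99 -1.39] F [ 0.5 -0.2  0.1] w 1.005 pos [0.5877 0.1859 0.1429] gf 0.0
```

```bash
python3 -m creep '[[-0.03,0.03,0.5,0,1],[0,0,0.5,0,1],[0,0,0.4,0,1],[0,0,0.13,0,1],[0,0,0,0,1],[0,0,0,0,0.6],[0,0,0,0,0.5],[0,0,0,0,0.5],[0,0,0,0,0.4],[0,0,0,0,0.4],[0,0,0,0,0.4],[0,0,0,0,0.4]]' 20; python3 go.py
```

```text
clock: 5.58
position: [0.5876, 0.1841, 0.0816]
ee_rot: [-2.897, -1.214, -0.0]
force: [-0.1, -0.5, 1.5]
width: 0.549
gripper_force: 20.0
t 5.58 delta units [ 0.   -0.    0.01] heading 45.5 q [-0.13  0.6  -0.39  1.73  0.28  0.87 -1.42] F [-0.1 -0.5  1.5] w 0.549 pos [0.5876 0.1841 0.0816] gf 20.0
```

```bash
python3 -m creep '[[0,0,0,0.75,0.4],[0,0,0,1,0.4],[0,0,0,1,0.4],[0,0,0,1,0.4],[0,0,0,1,0.4],[0,0,0,1,0.4],[0,0,0,1,0.4],[0,0,0,1,0.4],[0,0,0,1,0.4],[0,0,0,1,0.4],[0,0,0,1,0.4],[0,0,0,0,0.4]]'; python3 -m creep '[[0,0,0,0,0.4],[0,0,0,0,0.4]]'; python3 go.py; python3 - <<'E'
from h import *
for n,(x0,y0,x1,y1) in dict(scene=(250,250,380,370)).items():
    d=vision.get_image(n); cv2.imwrite("pics/turn.png",cv2.resize(d["pixels"][y0:y1,x0:x1],None,fx=4,fy=4))
E
```

```text
clock: 7.08
position: [0.5874, 0.184, 0.0812]
ee_rot: [3.14, 0.069, -0.001]
force: [0.3, 0.2, -2.1]
width: 0.544
gripper_force: 20.0
clock: 7.32
position: [0.5876, 0.184, 0.0815]
ee_rot: [3.141, 0.069, -0.0]
force: [0.4, -0.0, -1.9]
width: 0.543
gripper_force: 20.0
t 7.33 delta units [ 0.   -0.01  0.01] heading 2.5 q [-0.26  0.58 -0.19  1.74  0.14  0.84 -2.04] F [ 0.4 -0.  -1.9] w 0.543 pos [0.5876 0.184  0.0815] gf 20.0
```

View pics/turn.png

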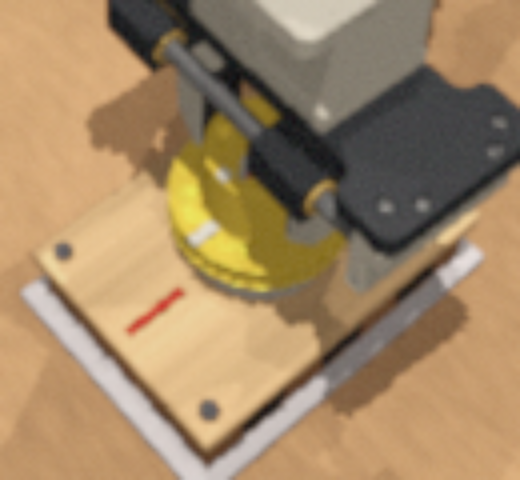

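The crop shows the white rim mark at about (301,308) in the scene image, apparently in line with the red deck line. I check that numerically, then release.

```bash
python3 - <<'E'
from h import *
d=vision.get_image("scene"); m=masks(d)["white"].copy().astype(np.uint8)
q=np.zeros_like(m); q[300:316,293:309]=m[300:316,293:309]
c,l,st,ce=cv2.connectedComponentsWithStats(q)
for i in range(1,c):
    p=cast(d,ce[i],.072)[0]; v=p[:2]-[.5887,.184]; print(st[i,4],ce[i],p.round(4),np.hypot(*v),np.degrees(np.arctan2(v[1],v[0])))
E
```

```text
19 [300.15789474 308.05263158] [0.6207 0.1859 0.072 ] 0.03208707970529349 3.457984059041104
```

```bash
python3 -m creep '[[0,0,0,0,0.6],[0,0,0,0,0.8],[0,0,0,0,1],[0,0,0,0,1],[0,0,0,0,1],[0,0,0,0,1],[0,0,-0.3,0,1],[0,0,-0.8,0,1],[0,0,-1,0,1],[0,0,-1,0,1],[0,0,0,0,1]]'; python3 -m creep '[[0,-1,-0.5,0,1],[0,1,0,0,1],[-1,0,0,0,1],[-1,0,0,0,1],[-1,0,0,0,1],[-1,0,0,0,1],[0,0,0,0,1]]'; python3 go.py; python3 - <<'E'
from h import *
d=vision.get_image("scene"); P=points(d); cv2.imwrite("pics/end.png",d["pixels"])
z=P[...,2]; a=(np.hypot(P[...,0]-.588,P[...,1]-.184)<.03)&(z<.13)&(z>.08); print("top z",a.sum(),np.percentile(z[a],[50,90,99]))
E
```

```text
clock: 8.8
position: [0.5896, 0.185, 0.21]
ee_rot: [-3.138, -0.068, -0.011]
force: [0.1, 0.1, -1.2]
width: 0.999
gripper_force: 0.0
clock: 9.68
position: [0.4249, 0.1769, 0.2254]
ee_rot: [3.14, 0.071, -0.002]
force: [0.2, 0.5, 0.0]
width: 1.002
gripper_force: 0.0
t 9.68 delta units [ 4.08 -0.    3.61] heading 2.6 q [-0.28  0.19 -0.27  1.94  0.06  1.02 -2.1 ] F [0.2 0.5 0. ] w 1.002 pos [0.4249 0.1769 0.2254] gf 0.0
top z 669 [0.08975904 0.09130276 0.09207048]
```

View pics/end.png

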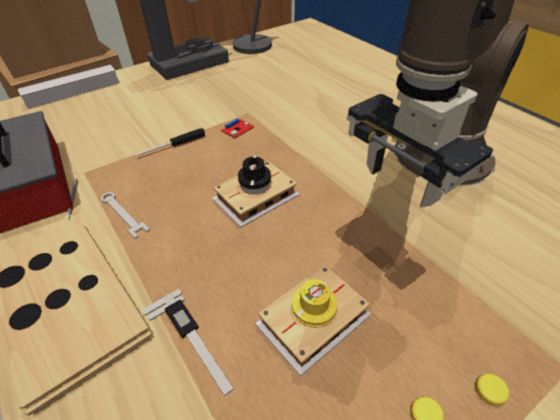

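The yellow pulley at (315,300) has dropped. Its top is at 0.090 m, flush with the shaft end. The black unit at (255,180) looks untouched and the arm is clear.

```bash
python3 -c "
from cell import sign_off; print(sign_off())"
```

```text
the job is handed in; nothing more can be done
None
```

The yellow pulley is turned onto its key and seated fully home, its top measured at 90 mm and flush with the shaft end; it is released, the black pulley and its unit were not touched, and the job was handed in at about 10 s.

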